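Index the finishing turntable to the free seat and lock it

ROBOT

A 6-joint arm with a two-finger parallel gripper is mounted at the origin on a cart in front of the work surface, level with it; the furniture and walls round the work are solid. World frame = base frame: x ahead of the robot, y to its left, z up, the work surface at z = 0. Lengths are in m, angles in rad, forces in N, time in s.
With the tool pointing down it reaches from about 0.3 to 0.875 m from the base axis. Payload 6.4 kg.
Tool frame: the origin (TCP) lies on the centre line of the jaws, within the pads' length; the fingertips stand ctrl.nose_length ahead of it and the grasp point (between the pads) lies 6 mm ahead of it (ctrl.nose_length is the distance from the TCP to the fingertips, in m); x points along the fingers, y is the direction in which the jaws open and shut, and the axes are right-handed (so a half turn about x gives the same grasp; the last joint's range is limited). The gripper opens to 85 mm and grips with 20 to 120 N. Pads are 22 mm wide; open, the fingers measure 114 mm over their backs; the gripper's body (76 mm by 85 mm) begins 54 mm behind the grasp point. The pads swing forward as they close: fully open they stand 13 mm farther back than shut.
Start: joints at [-1.456, 0.181, 1.607, -0, 1.354, -0.206], TCP at [0.181, -0.546, 0.256] pointing down, gripper open.
Joint ranges: [-2.99, 2.99], [-0.89, 2.07], [0.3, 2.58], [-1.14, 4.28], [0, 2.63], [-3.12, 3.12]. Speed limits (rad/s): [2.57, 2.57, 3.01, 3.14, 3.14, 3.14].

INTERFACE

Orientations are given as a unit quaternion [w, x, y, z].
In Python, from bench import telemetry, cams, workorder, spotter, ctrl gives the robot as it stands. The module is installed in compiled form; this text tells all that it offers.
- The arm moves only by the tool servo_tool, never from a script. Its argument "targets" is one flat list of numbers, 4 for each row, row after row: the shift along the tool's x, y, z in mm, then the turn about the tool's x in rad. A call has exactly 5 rows; each row shifts and turns the commanded pose from where the row before left it, along the tool's axes as they then stand; what a row does not reach is not made up. A row lasts 1/10 s, in which the tool goes at most 50 mm and 8.59 degrees, less where a joint would pass 70% of its speed; a pose out of reach is approached as far as the arm can. A call is refused whole if a number of a shift passes 50 or a number of a turn 0.15, either way. A call with a gripper value outside its range is refused whole. "fingers" is the finger opening in mm, from 0 to 85.4, set as the call begins (left out, the last holds). The fingers move at their own pace and stop on an object; the grip force is fixed at half the most. Time passes only in rows, so rows that do not move let the fingers close, or fill a call up. It gives the time, the measured TCP pose, the force and the opening at its end, in the units of the state.
- telemetry.get_obs(): the state, without advancing time (a new reading comes with each control period).
- cams.camera(name): name is "scene" or "top" or "wrist"; returns (picture, depth): 384x512x3 uint8, blue, green, red; 384x512 float32, m along the optical axis (not along the pixel's ray), 0 where there is no reading.
- cams.camera_params(name): a dict with "intrinsics" (3x3 intrinsics, pixels), "R" (3x3) and "t" (3): a world point X has camera coordinates R X + t; the wrist camera has in their place "mount" (4x4, takes a point from camera to tool coordinates, whose origin is the TCP and whose axes are the tool frame's). Camera axes: x right, y down, z forward; pixel columns grow to the right and rows downward; lengths in m; the calibration is good to about 2 mm. The wrist camera is an equidistant fisheye: a pixel r from the principal point sees the ray r / f radians off the axis. A picture is of the moment at which its call begins: read the wrist's pose just before it. camera_params takes no time and is no camera call.
- workorder.hand_in(): hands the job in, once; it reports no verdict.
Trained networks look in the newest picture that a camera, given by its name, has taken for a name from the list of things; names that differ only in an ending like _2 or _b are one class to them, and where a whole thing is asked for, a point or a joint stands for the part that bears it (a point fixed in the world has none). Each returns a list of dicts, best first, with "score" (0 to 1); they miss things now and then, are a little off and sometimes report something else, mostly with a low value. They report only what shows in the picture. A call takes as long as a camera call. They do not tell look-alikes from the thing itself.
- spotter.search_frame(camera, thing): "pixel" ([column, row] in pixels, amid what is visible of it).
The state is a dict: "time_s": time; "q": joint angles; "dq": joint speeds; "joint_efforts": joint torques, N m; "eef_pos": TCP position; "eef_rot": TCP orientation; "wrist_force": force on the tool from outside, world axes, zero at the start; "torque": the same for the moment, N m; "opening": opening from 0.0 (shut) to 1.0 (fully open).
Only numpy, scipy, OpenCV 4.12 (cv2) and the standard library are available. Lean on these libraries where they do the work, as an engineer would, in place of code of your own. Each camera call takes 0.05 s, during which the arm holds its last target.

TASK

The finishing turntable is locked. Swing its hand lever out to free it, turn the platter by its T-handle, one click, so that the seat with the empty steel ring (it is the seat just left or just right of the pointer) comes round to the pointer and drops into its notch, then swing the lever back fully home to lock the platter there for the next figure to be set down. Turn it gently: the chocolate figures stand loose on the platter, and none may fall.

Things in the scene. Friction and masses are not known exactly. Their poses are not given: they have to be found in the camera images.
- turntable: fixed grey base of the turntable, 196 mm across, on a black stone board 8 mm thick. Origin: centre of its underside, on the platter's turning axis; z up; -x points to the pointer. Under the platter is a steel index plate 290 mm across with six notches, midway between the seats; a sprung roller on the +y side drops into the notch at each seat position
- work_seat (a point): fixed point of the base: where a seat's centre is when it stands exactly at the pointer, 92 mm from the axis, level with the platter's top. The pointer is a fixed steel arrow at the front rim, its tip 135 mm from the axis
- platter (a joint): angle of the platter, rad, 0 at the start, counter-clockwise from above positive, endless. Notches every 1.047 rad. Leaving a notch takes about 0.3 N m, turning on 0.05 N m; it stays where it is let go, but within 0.05 rad of a notch the roller pulls it in and centres it. The platter is 264 mm across, top 67.5 mm above the turntable's origin, six round rubber seats 92 mm from the axis
- bar_left (a point): point on the centre line of the platter's T-handle, 48 mm from the axis, at its +y end at the start; turns with the platter. The handle is a level black round bar, 17 mm thick, 132 mm long, its middle on the axis atop a steel post, 265 mm above the turntable's origin and 38 mm above the figures' tops. Can be pinched across from above and led round the axis
- bar_right (a point): the same on the other end of the T-handle, 48 mm from the axis
- lock_lever (a joint): angle of the hand lever with the locking pawl, rad: 0 = home, nose fully in a notch, platter locked; grows counter-clockwise from above to its stop at 0.5. Above about 0.2 the nose is clear of the index plate. It goes home only while the platter is in a notch, else the nose meets the rim at about 0.15. Stays where it is left (friction, about 1.5 N at the grip)
- lever_grip (a point): point on the axis of the lever's upright black round grip, 25 mm thick, which stands on the lever's end from 55 to 110 mm above the turntable's origin; this point is 90 mm above that origin and 110 mm from the lever's pivot. Can be pinched from above
- lever_pivot (a point): vertical pivot axis of the lever, fixed to the base, at the height of lever_grip
- ring: loose plain steel support ring, 60 mm across, 35 mm high, open, 40 g, standing on the seat just left or just right of the pointer seat; origin at the centre of its underside
- gnome_front: solid dark-chocolate gnome figure, about 78 x 69 x 155 mm, fixed on a round card 76 mm across and 4 mm thick, 150 g together, standing loose on a seat of the platter; origin at the centre of the card's top, z up
- gnome_side: solid dark-chocolate gnome figure, about 78 x 69 x 155 mm, fixed on a round card 76 mm across and 4 mm thick, 150 g together, standing loose on a seat of the platter; origin at the centre of the card's top, z up
- gnome_rear_r: solid dark-chocolate gnome figure, about 78 x 69 x 155 mm, fixed on a round card 76 mm across and 4 mm thick, 150 g together, standing loose on a seat of the platter; origin at the centre of the card's top, z up
- gnome_rear: solid dark-chocolate gnome figure, about 78 x 69 x 155 mm, fixed on a round card 76 mm across and 4 mm thick, 150 g together, standing loose on a seat of the platter; origin at the centre of the card's top, z up
- gnome_rear_l: solid dark-chocolate gnome figure, about 78 x 69 x 155 mm, fixed on a round card 76 mm across and 4 mm thick, 150 g together, standing loose on a seat of the platter; origin at the centre of the card's top, z up
Things that resemble listed ones, but are neither listed nor needed, are in the scene too. What is shaped like the gnome_front but pink is not meant.

How it is judged:
On the way, in this order (a step that is already met when the one before it is completed fails the run):
1. the lever is swung out, clear of the index plate (value of joint lock_lever above 0.2 rad), for 0.1 s.
2. with the lever still out, the seat with the ring stands at the pointer, the platter at rest in its notch (horizontal distance between ring and work_seat below 0.012 m and (value of joint platter between 1.0072 and 1.0872 rad or value of joint platter between -1.0872 and -1.0072 rad) and velocity of joint platter between -0.05 and 0.05 rad/s and value of joint lock_lever above 0.12 rad), for 0.2 s.
At the end, for the whole second after the job is handed in: the ring is within 12 mm of the work seat point, the platter is within 0.04 rad of the next notch position and at rest, the lever is home (below 0.05 rad), and all five figures stand upright (within 0.2 rad) on the platter (horizontal distance between ring and work_seat below 0.012 m and (value of joint platter between 1.0072 and 1.0872 rad or value of joint platter between -1.0872 and -1.0072 rad) and velocity of joint platter between -0.05 and 0.05 rad/s and value of joint lock_lever below 0.05 rad and angle between each of gnome_front, gnome_side, gnome_rear_r, gnome_rear, gnome_rear_l's own z axis and vertical below 0.2 rad and z of each of gnome_front, gnome_side, gnome_rear_r, gnome_rear, gnome_rear_l in the frame of turntable above 0.06 m); the robot touches nothing.
It fails at once if a chocolate figure is tipped over (angle between any of gnome_front, gnome_side, gnome_rear_r, gnome_rear, gnome_rear_l's own z axis and vertical above 0.5 rad).
It also fails if it takes over 59 s, if anything falls off the work surface, if the arm or the gripper's body presses on something with over 40 N, if the wrist force passes 120 N, or if a joint passes its speed limit or range.

## Working session

There is one attempt and no reset: what is moved stays moved. The work goes in short steps, Python scripts to look and compute and a tool call to move; the robot and the scene stay as the last step left them, time stands still between calls to the robot, and variables do not carry over. Pictures are saved under pics/ and viewed, and the job is handed in when it is done.

Besides the shell and the picture viewer there is one more tool, called after ">>>" by a JSON object that holds its "api" and its "payload". servo_tool: Moves the arm, as the interface text tells. Its arguments: {"type":"object","properties":{"targets":{"type":"array","items":{"type":"number"}},"fingers":{"type":"number"}},"required":["targets"]}

```bash
mkdir -p pics
cat > h.py <<'E'
import numpy as np, cv2
from bench import telemetry, cams, workorder, spotter, ctrl
def shot(n,f):
    im,d=cams.camera(n); cv2.imwrite('pics/'+f+'.png',im); np.save('pics/'+f+'.npy',d); return im,d
def px2w(n,u,v,z):
    p=cams.camera_params(n);K,R,t=map(np.array,(p['intrinsics'],p['R'],p['t']))
    return R.T@(z*(np.linalg.inv(K)@np.array([u,v,1.]))-t)
def w2px(n,X):
    p=cams.camera_params(n);K,R,t=map(np.array,(p['intrinsics'],p['R'],p['t']))
    c=K@(R@np.array(X)+t); return c[:2]/c[2]
def cloud(n,d):
    p=cams.camera_params(n);K,R,t=map(np.array,(p['intrinsics'],p['R'],p['t']))
    v,u=np.mgrid[:384,:512]; r=np.stack([u,v,np.ones_like(u)],-1)@np.linalg.inv(K).T
    return (r*d[...,None]-t)@R
E
python3 - <<'E'
from h import *
np.set_printoptions(precision=4,suppress=True)
o=telemetry.get_obs();print(o['time_s'],o['eef_pos'],o['eef_rot'],o['opening'],ctrl.nose_length)
for n in('scene','top'):
    im,d=shot(n,n+'0')
    for th in('turntable','platter','bar_left','lever_grip','lock_lever','ring','gnome_front'):
        print(n,th,[(np.round(r['pixel']),round(r['score'],2)) for r in spotter.search_frame(n,th)][:6])
print(telemetry.get_obs()['time_s'])
E
```

```text
0.0 [ 0.1813 -0.5451  0.2554] [ 0.1123  0.6981  0.1136 -0.698 ] 0.9997310126076985 0.025
scene turntable [(array([261., 199.]), 0.73)]
scene platter [(array([274., 184.]), 0.73), (array([289., 139.]), 0.57)]
scene bar_left [(array([280., 188.]), 0.66)]
scene lever_grip [(array([243., 254.]), 0.59)]
scene lock_lever [(array([245., 255.]), 0.88), (array([253., 159.]), 0.57)]
scene ring [(array([242., 188.]), 0.6), (array([286., 145.]), 0.58)]
scene gnome_front [(array([176., 263.]), 0.93), (array([250., 159.]), 0.74)]
top turntable [(array([235., 216.]), 0.74)]
top platter [(array([230., 220.]), 0.88)]
top bar_left [(array([234., 219.]), 0.83), (array([233., 218.]), 0.7)]
top lever_grip [(array([285., 186.]), 0.75)]
top lock_lever [(array([283., 184.]), 0.83)]
top ring [(array([214., 179.]), 0.6)]
top gnome_front [(array([340., 224.]), 0.92), (array([226., 247.]), 0.85), (array([234., 220.]), 0.67), (array([188., 201.]), 0.18)]
0.8
```

Run:
```python
import cv2
a=cv2.imread('pics/top0.png');cv2.imwrite('pics/top0c.png',cv2.resize(a[110:310,130:380],None,fx=3,fy=3,interpolation=2))
a=cv2.imread('pics/scene0.png');cv2.imwrite('pics/scene0c.png',a)
```

```text
(no output)
```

View pics/top0c.png

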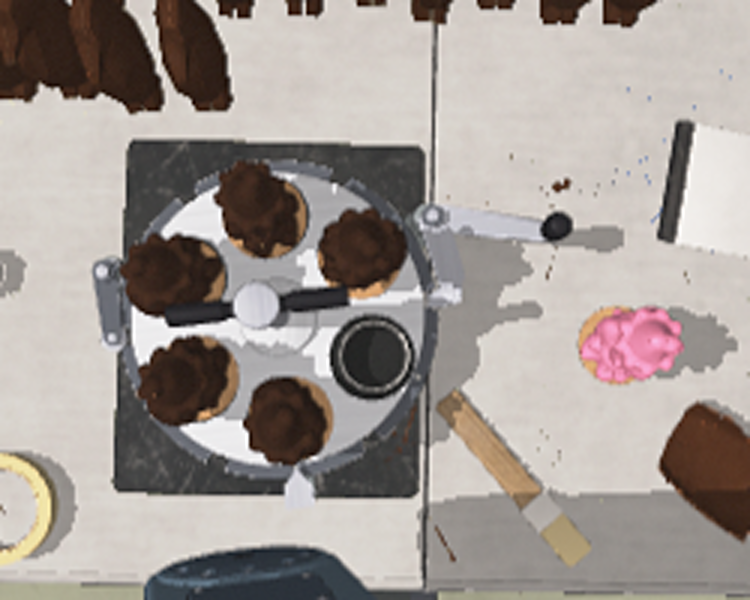

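View pics/scene0.png

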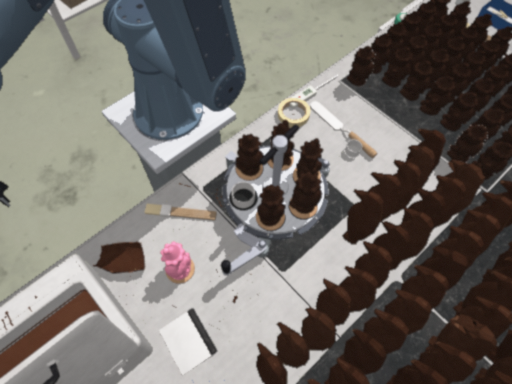

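Run:
```python
from h import *
np.set_printoptions(precision=4,suppress=True)
d=np.load('pics/top0.npy');C=cloud('top',d)
def f(x,y):return 130+x/3,110+y/3
def ray(u,v,z):
    p=cams.camera_params('top');R,t=np.array(p['R']),np.array(p['t']);c=-R.T@t
    q=px2w('top',u,v,1.);return c+(q-c)*(z-c[2])/(q-c)[2]
for n,x,y in [('grip',557,227),('pivot',432,215),('hub',258,306),('barL',195,314),('barR',320,297),('ring',371,357),('point',300,475),('platter',290,370),('board',150,470)]:
    u,v=f(x,y);iu,iv=int(round(u)),int(round(v));print(n,u,v,C[iv,iu])
p=cams.camera_params('top');print(-np.array(p['R']).T@p['t'])
# bar fit
m=(abs(C[...,2]-.2795)<.012); 
P=C[m];P=P[(abs(P[:,0]-C[212,216,0])<.12)&(abs(P[:,1]-C[212,216,1])<.12)]
c=P[:,:2].mean(0);w,V=np.linalg.eigh(np.cov(P[:,:2].T));print(len(P),c,V[:,1],(P[:,:2]-c)@V[:,1:]).__str__() if 0 else print(len(P),c,V[:,1],np.ptp((P[:,:2]-c)@V[:,1]),P[:,2].max(),np.median(P[:,2]))
# platter circle
g=C[f(550,226)[1].__int__()-6:int(f(0,226)[1])+8, int(f(530,0)[0]):int(f(600,0)[0])]
m=(g[...,2]>.1)&(g[...,2]<.14);print('griptop',g[m].mean(0),m.sum(),g[m][:,2].max())
# platter rim
pm=(abs(C[...,2]-.0755)<.006)
P=C[pm];P=P[(abs(P[:,0]-c[0])<.16)&(abs(P[:,1]-c[1])<.16)][:,:2].astype(np.float32)
print('platter', len(P),cv2.minEnclosingCircle(P),np.median(C[pm][:,2]))
# ring top
rm=(abs(C[...,2]-.1105)<.006);u,v=map(int,f(371,357))
k=np.zeros_like(rm);k[v-18:v+18,u-18:u+18]=1
P=C[rm&k][:,:2].astype(np.float32);print('ring',len(P),cv2.minEnclosingCircle(P))
print('ringray',ray(*f(371,357),.1105),'pointer',ray(*f(300,470),.08),'pivotray',ray(*f(432,215),.07),'gripray',ray(*f(557,227),.118))
```

```text
grip 315.66666666666663 185.66666666666669 [ 0.5438 -0.2114  0.1186]
pivot 274.0 181.66666666666669 [ 0.5567 -0.1038  0.0782]
hub 216.0 212.0 [0.4612 0.0317 0.2828]
barL 195.0 214.66666666666669 [0.4538 0.0768 0.2776]
barR 236.66666666666669 209.0 [ 0.4689 -0.0127  0.2802]
ring 253.66666666666669 229.0 [ 0.428  -0.0528  0.0742]
point 230.0 268.33333333333337 [0.3229 0.0085 0.0762]
platter 226.66666666666669 233.33333333333331 [0.4154 0.0197 0.0725]
board 180.0 266.66666666666663 [0.3155 0.1538 0.007 ]
[ 0.4235 -0.0409  1.0656]
541 [0.4629 0.0333] [-0.1477  0.989 ] 0.13171743947043857 0.2887534031583188 0.28043396967515416
griptop [ 0.5486 -0.2117  0.1126] 71 0.11908495305558764
platter 3795 ((0.4705859422683716, 0.028736306354403496), 0.1690339297056198) 0.074530864211551
ring 33 ((0.4184887111186981, -0.0404345877468586), 0.046948932111263275)
ringray [ 0.4278 -0.0515  0.1105] pointer [0.3268 0.0084 0.08  ] pivotray [ 0.5587 -0.1043  0.07  ] gripray [ 0.5447 -0.2107  0.118 ]
```

```bash
cat >> h.py <<'E'
from scipy.spatial.transform import Rotation as Ro
def pose():
    o=telemetry.get_obs();q=o['eef_rot'];return np.array(o['eef_pos']),Ro.from_quat([q[1],q[2],q[3],q[0]]).as_matrix(),o
def togo(T,yaw=None):
    p,R,o=pose();d=(R.T@(np.array(T)-p))*1000
    a=np.degrees(np.arctan2(R[1,1],R[0,1]))
    print('tool-shift mm',np.round(d,1),'tool y yaw deg',round(a,2))
    if yaw is not None:
        e=(a-yaw+90)%180-90;print('turn rad',round(np.radians(e),4))
E
python3 - <<'E'
from h import *
np.set_printoptions(precision=4,suppress=True)
p,R,o=pose();print(R);togo([.546,-.2105,.256],-2);togo([.546,-.2105,.101],-2);print(o['q'])
E
```

```text
[[ 0.      0.3153 -0.949 ]
 [-0.     -0.949  -0.3153]
 [-1.      0.      0.    ]]
tool-shift mm [   0.3 -203.1 -451.8] tool y yaw deg -71.62
turn rad -1.2151
tool-shift mm [ 155.3 -203.1 -451.8] tool y yaw deg -71.62
turn rad -1.2151
[-1.4563  0.1807  1.607   0.      1.3538 -0.2063]
```

>>> {"api": "servo_tool", "payload": {"targets": [0,-18,-40,0,0,-18,-40,0,0,-18,-40,0,0,-18,-40,0,0,-18,-40,0]}}

```text
time_s: 1.3
eef_pos: [0.3438, -0.396, 0.2565]
eef_rot: [0.113, 0.698, 0.113, -0.698]
wrist_force: [0.7, -1.1, 0.3]
opening: 1.001
```

>>> {"api": "servo_tool", "payload": {"targets": [0,-18,-40,0,0,-18,-40,0,0,-18,-40,0,0,-18,-40,0,0,-18,-40,0], "fingers": 50}}

```text
time_s: 1.8
eef_pos: [0.5054, -0.2473, 0.2565]
eef_rot: [0.113, 0.698, 0.113, -0.698]
wrist_force: [0.1, -0.5, 0.4]
opening: 0.587
```

>>> {"api": "servo_tool", "payload": {"targets": [0,-11,-26,0,0,-12,-26,0,0,0,0,-0.135,0,0,0,-0.135,0,0,0,-0.135]}}

```text
time_s: 2.3
eef_pos: [0.5465, -0.2101, 0.2562]
eef_rot: [-0.253, -0.66, -0.253, 0.66]
wrist_force: [0.1, -0.1, -0.2]
opening: 0.586
```

>>> {"api": "servo_tool", "payload": {"targets": [0,0,0,-0.135,0,0,0,-0.135,0,0,0,-0.135,0,0,0,-0.135,0,0,0,-0.135]}}

```text
time_s: 2.8
eef_pos: [0.5463, -0.2105, 0.2563]
eef_rot: [0.457, 0.539, 0.457, -0.539]
wrist_force: [-0.3, -0.1, -0.2]
opening: 0.59
```

>>> {"api": "servo_tool", "payload": {"targets": [0,0,0,-0.135,0,0,0,0,0,0,0,0,0,0,0,0,0,0,0,0]}}

```text
time_s: 3.3
eef_pos: [0.5462, -0.2105, 0.2563]
eef_rot: [0.491, 0.509, 0.491, -0.509]
wrist_force: [0.5, -0.1, -0.4]
opening: 0.583
```

Run:
```python
from h import *
togo([.546,-.2105,.101],-2);p,R,o=pose();print(p,o['opening'],o['q'],o['time_s'])
im,d=shot('wrist','w1');P=cams.camera_params('wrist');print(P)
print(spotter.search_frame('wrist','lever_grip'))
```

```text
tool-shift mm [155.3  -0.2   0. ] tool y yaw deg -2.1
turn rad -0.0017
[ 0.54624368 -0.21050469  0.25628865] 0.5833261184357628 [-5.70455950e-01  2.03689876e-01  1.58015359e+00  2.76984456e-05
  1.35777022e+00 -5.33863813e-01] 3.3
{'intrinsics': array([[297.31863964,   0.        , 249.69576896],
       [  0.        , 297.31863964, 188.89760334],
       [  0.        ,   0.        ,   1.        ]]), 'mount': array([[-1.10712538e-03, -3.12483076e-01,  9.49922682e-01,
        -1.18154503e-01],
       [ 9.99999387e-01, -3.41195044e-04,  1.05325101e-03,
        -4.05387790e-04],
       [-5.01420471e-06,  9.49923266e-01,  3.12483262e-01,
        -8.03456485e-02],
       [ 0.00000000e+00,  0.00000000e+00,  0.00000000e+00,
         1.00000000e+00]])}
[{'pixel': [244.3, 99.3], 'score': 0.94}, {'pixel': [159.9, 41.2], 'score': 0.6}]
```

View pics/w1.png

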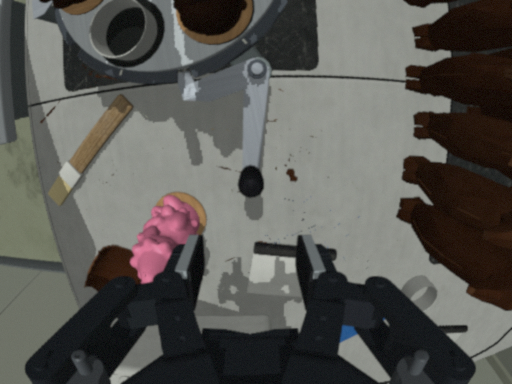

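```bash
cat >> h.py <<'E'
def wray(u,v,z,pR=None):
    P=cams.camera_params('wrist');K=P['intrinsics'];M=P['mount']
    dx,dy=u-K[0,2],v-K[1,2];r=np.hypot(dx,dy);th=r/K[0,0]
    c=np.array([np.sin(th)*dx/r,np.sin(th)*dy/r,np.cos(th)])
    p,R=pR if pR else pose()[:2]
    o=R@M[:3,3]+p;dv=R@M[:3,:3]@c;return o+dv*(z-o[2])/dv[2]
E
python3 - <<'E'
from h import *
print(wray(250.5,176,.118),wray(257,69,.07),wray(257,69,.08)); togo([.545,-.211,.101],-2)
E
```

```text
[ 0.54715324 -0.20239343  0.118     ] [ 0.55731674 -0.10439361  0.07      ] [ 0.55703512 -0.10524161  0.08      ]
tool-shift mm [155.3  -1.2   0.5] tool y yaw deg -2.06
turn rad -0.001
```

>>> {"api": "servo_tool", "payload": {"targets": [35,0,0,0,35,0,0,0,30,0,0,0,20,0,0,0,0,0,0,0]}}

```text
time_s: 3.9
eef_pos: [0.5441, -0.2092, 0.1328]
eef_rot: [-0.489, -0.508, -0.493, 0.509]
wrist_force: [-0.1, -0.1, 0.1]
opening: 0.584
```

>>> {"api": "servo_tool", "payload": {"targets": [10,0,0,0,10,0,0,0,10,0,0,0,0,0,0,0,0,0,0,0]}}

```text
time_s: 4.4
eef_pos: [0.5463, -0.2105, 0.1063]
eef_rot: [-0.491, -0.509, -0.491, 0.509]
wrist_force: [-0.4, -0.3, -0.2]
opening: 0.582
```

>>> {"api": "servo_tool", "payload": {"targets": [0,0,0,0,0,0,0,0,0,0,0,0,0,0,0,0,0,0,0,0], "fingers": 31}}

```text
time_s: 4.9
eef_pos: [0.5463, -0.2105, 0.1064]
eef_rot: [0.491, 0.509, 0.491, -0.509]
wrist_force: [-0.3, -0.2, 0.8]
opening: 0.367
```

Run:
```python
from h import *
im,d=shot('wrist','w2');p,R,o=pose();print(p,o['opening']*85.4,o['wrist_force'])
```

```text
[ 0.54628428 -0.21051849  0.10637749] 31.111323822748673 [0.02451968 0.04353465 0.85858185]
```

View pics/w2.png

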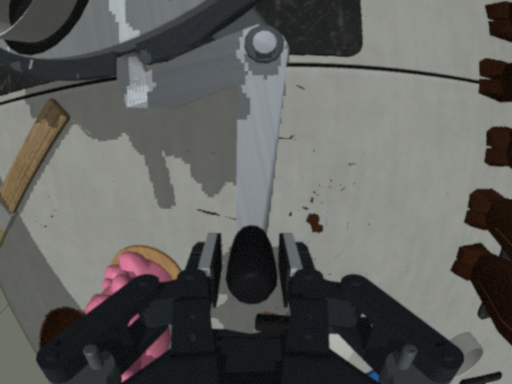

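>>> {"api": "servo_tool", "payload": {"targets": [0,5,0,0,0,10,0,0,0,10,0,0,0,10,0,0,0,8,0,0]}}

```text
time_s: 5.45
eef_pos: [0.5902, -0.2116, 0.1061]
eef_rot: [0.491, 0.509, 0.492, -0.509]
wrist_force: [-2.3, 1.3, 1.2]
opening: 0.363
```

>>> {"api": "servo_tool", "payload": {"targets": [0,4,0,0,0,0,0,0,0,0,0,0,0,0,0,0,0,0,0,0]}}

```text
time_s: 5.95
eef_pos: [0.5932, -0.2123, 0.1065]
eef_rot: [0.491, 0.509, 0.491, -0.509]
wrist_force: [-0.7, 0.1, 0.1]
opening: 0.363
```

Run:
```python
from h import *
im,d=shot('wrist','w3');p,R,o=pose();print(p,o['opening']*85.4,o['wrist_force'])
```

```text
[ 0.59317324 -0.21229311  0.10648473] 30.876172985178123 [-0.46672844  0.18689109  0.38461507]
```

View pics/w3.png

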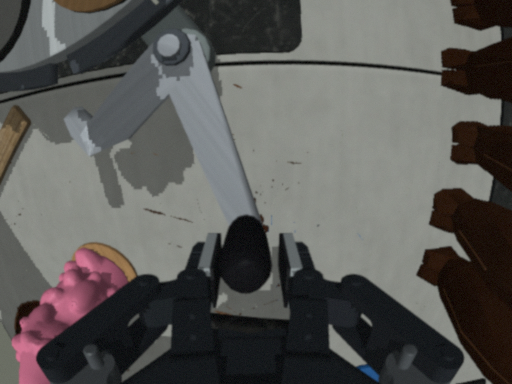

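>>> {"api": "servo_tool", "payload": {"targets": [0,-2,0,0,0,0,0,0,0,0,0,0,-30,0,0,0,-40,0,0,0], "fingers": 60}}

```text
time_s: 6.5
eef_pos: [0.5895, -0.2111, 0.1743]
eef_rot: [-0.489, -0.508, -0.493, 0.509]
wrist_force: [0.6, -0.2, 0.5]
opening: 0.705
```

>>> {"api": "servo_tool", "payload": {"targets": [-40,0,0,0,-45,0,0,0,-45,0,0,0,-45,0,0,0,-20,0,0,0]}}

```text
time_s: 7.0
eef_pos: [0.5923, -0.2126, 0.3773]
eef_rot: [0.494, 0.509, 0.489, -0.508]
wrist_force: [0.9, 0.1, 0.5]
opening: 0.705
```

Run:
```python
from h import *
togo([.4695,-.0142,.36],8.5);print(pose()[0])
```

```text
tool-shift mm [  15.7 -129.7 -194.1] tool y yaw deg -2.0
turn rad -0.1833
[ 0.59227972 -0.21263438  0.37728282]
```

>>> {"api": "servo_tool", "payload": {"targets": [0,-26,-38,0,0,-26,-39,0,0,-26,-39,0,0,-26,-39,0,0,-26,-39,0]}}

```text
time_s: 7.5
eef_pos: [0.4668, -0.0123, 0.3713]
eef_rot: [0.491, 0.509, 0.491, -0.509]
wrist_force: [1.4, 0.4, 0.5]
opening: 0.704
```

>>> {"api": "servo_tool", "payload": {"targets": [0,0,0,-0.09,0,0,0,-0.093,0,0,0,0,0,0,0,0,0,0,0,0]}}

```text
time_s: 8.0
eef_pos: [0.4682, -0.0139, 0.3712]
eef_rot: [0.535, 0.462, 0.535, -0.462]
wrist_force: [0.1, 0.3, -0.9]
opening: 0.704
```

Run:
```python
from h import *
p,R,o=pose();print(p)
im,d=shot('wrist','w4');togo([.4695,-.0142,.36],8.5);shot('top','top1')
```

```text
[ 0.46818335 -0.01389574  0.37121961]
tool-shift mm [11.2  1.2  0.4] tool y yaw deg 8.37
turn rad -0.0023
```

View pics/w4.png

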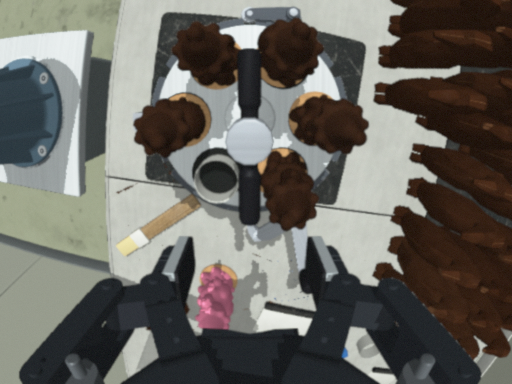

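View pics/top1.png

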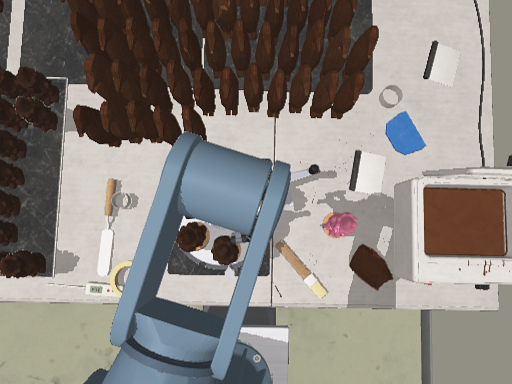

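Run:
```python
from h import *
im=cv2.imread('pics/w4.png');cv2.imwrite('pics/w4c.png',cv2.resize(im[30:240,200:300],None,fx=2.8,fy=2.8,interpolation=2))
for u,v in [(250,141),(248.7,60),(249,215)]: print(wray(u,v,.29 if v==141 else .277))
g=im.max(2)
for v in (60,80,100,175,195,210,215,220,225,230): print(v,[int(x) for x in g[v,234:266]])
```

```text
[0.46106633 0.03446318 0.29      ]
[0.45199415 0.08990743 0.277     ]
[ 0.46904871 -0.02468626  0.277     ]
60 [37, 40, 40, 29, 25, 32, 28, 30, 36, 40, 39, 42, 43, 47, 46, 45, 46, 43, 40, 39, 37, 34, 35, 34, 29, 26, 25, 30, 26, 30, 29, 33]
80 [46, 86, 118, 96, 52, 31, 31, 34, 38, 38, 42, 42, 44, 43, 44, 41, 38, 39, 38, 34, 33, 34, 30, 30, 29, 31, 59, 105, 127, 115, 114, 122]
100 [161, 181, 205, 188, 104, 35, 35, 35, 34, 36, 43, 35, 40, 43, 42, 36, 40, 39, 38, 37, 36, 31, 31, 30, 25, 28, 60, 110, 144, 152, 148, 144]
175 [31, 45, 86, 108, 80, 45, 31, 29, 32, 38, 41, 46, 52, 57, 65, 63, 59, 52, 46, 40, 38, 36, 34, 33, 29, 29, 40, 49, 46, 46, 45, 48]
195 [158, 155, 156, 147, 110, 65, 36, 32, 33, 35, 36, 37, 37, 36, 40, 37, 38, 40, 36, 34, 35, 32, 30, 27, 29, 44, 94, 136, 135, 92, 51, 37]
210 [81, 78, 77, 72, 56, 40, 32, 33, 34, 36, 37, 37, 34, 39, 35, 35, 34, 36, 39, 34, 32, 34, 28, 28, 26, 37, 56, 67, 76, 79, 78, 81]
215 [134, 132, 133, 132, 110, 70, 38, 33, 34, 33, 37, 41, 37, 36, 37, 32, 35, 32, 34, 31, 33, 29, 33, 32, 26, 50, 95, 124, 133, 134, 133, 135]
220 [137, 133, 132, 132, 131, 117, 81, 45, 34, 33, 38, 38, 38, 38, 34, 34, 35, 34, 33, 33, 32, 30, 30, 28, 52, 94, 122, 133, 132, 133, 134, 134]
225 [136, 136, 135, 137, 135, 136, 135, 133, 130, 122, 115, 119, 128, 120, 113, 109, 104, 105, 113, 111, 101, 99, 111, 124, 133, 136, 133, 129, 119, 108, 105, 112]
230 [165, 140, 136, 138, 136, 136, 135, 134, 140, 156, 177, 166, 147, 157, 185, 197, 197, 196, 195, 193, 195, 191, 182, 152, 131, 128, 127, 127, 126, 125, 123, 125]
```

View pics/w4c.png

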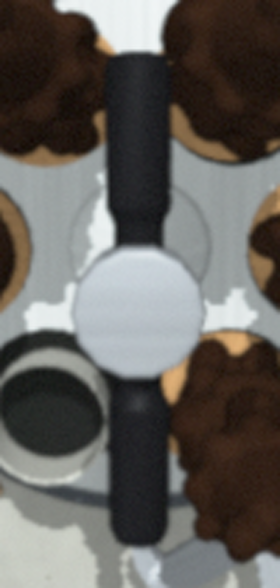

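>>> {"api": "servo_tool", "payload": {"targets": [25,1,0,0,30,0,0,0,20,0,0,0,10,0,0,0,6,0,0,0]}}

```text
time_s: 8.6
eef_pos: [0.4689, -0.0136, 0.2796]
eef_rot: [0.535, 0.462, 0.536, -0.462]
wrist_force: [0.3, 0.2, 0.4]
opening: 0.703
```

>>> {"api": "servo_tool", "payload": {"targets": [0,0,0,0,0,0,0,0,0,0,0,0,0,0,0,0,0,0,0,0], "fingers": 28}}

```text
time_s: 9.1
eef_pos: [0.4693, -0.0135, 0.2808]
eef_rot: [0.536, 0.462, 0.535, -0.462]
wrist_force: [0.1, -0.0, -0.8]
opening: 0.326
```

Run:
```python
from h import *
p,R,o=pose();print(p,o['opening']*85.4,o['wrist_force'],o['q'])
im,d=shot('wrist','w5');togo([.4691,-.0137,.28],8.5)
```

```text
[ 0.4693069  -0.01354038  0.28083027] 27.827145759229406 [ 0.10580411 -0.02130298 -0.81987825] [-2.82482258e-01 -8.45472632e-02  1.83346038e+00  3.82279224e-05
  1.39174791e+00 -4.30485821e-01]
tool-shift mm [ 0.7 -0.2  0.1] tool y yaw deg 8.48
turn rad -0.0003
```

View pics/w5.png

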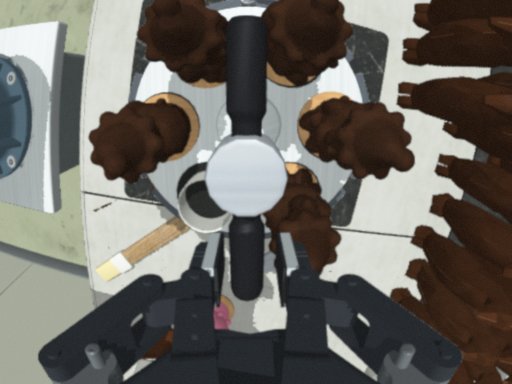

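>>> {"api": "servo_tool", "payload": {"targets": [0,0,0,0,0,0,0,0,0,0,0,0,0,0,0,0,0,0,0,0], "fingers": 20}}

```text
time_s: 9.65
eef_pos: [0.4691, -0.0135, 0.2803]
eef_rot: [0.536, 0.462, 0.536, -0.462]
wrist_force: [-0.4, 0.5, 0.6]
opening: 0.231
```

>>> {"api": "servo_tool", "payload": {"targets": [0,-0.96,-0.01,0.02,0,-0.96,-0.01,0.02,0,-1.44,-0.02,0.03,0,-1.44,-0.02,0.03,0,-1.44,-0.02,0.03]}}

```text
time_s: 10.15
eef_pos: [0.4635, -0.0139, 0.2803]
eef_rot: [0.504, 0.497, 0.503, -0.496]
wrist_force: [2.7, 0.7, -0.8]
opening: 0.23
```

Run:
```python
from h import *
p,R,o=pose();print(p,o['opening']*85.4,o['wrist_force'])
im,d=shot('wrist','w6')
```

```text
[ 0.46345419 -0.01389869  0.28033983] 19.63774847461506 [ 2.73645763  0.65606816 -0.76260165]
```

View pics/w6.png

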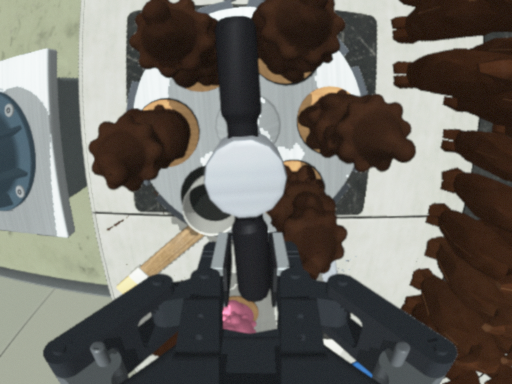

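>>> {"api": "servo_tool", "payload": {"targets": [0,-1.44,-0.02,0.03,0,-1.44,-0.02,0.03,0,-1.44,-0.02,0.03,0,-1.44,-0.02,0.03,0,-1.44,-0.02,0.03]}}

```text
time_s: 10.7
eef_pos: [0.4556, -0.0137, 0.2803]
eef_rot: [-0.465, -0.532, -0.465, 0.533]
wrist_force: [1.7, -0.2, -0.4]
opening: 0.233
```

>>> {"api": "servo_tool", "payload": {"targets": [0,-1.92,-0.04,0.04,0,-1.92,-0.04,0.04,0,-1.92,-0.04,0.04,0,-1.92,-0.04,0.04,0,-1.92,-0.04,0.04]}}

```text
time_s: 11.2
eef_pos: [0.4463, -0.0117, 0.2804]
eef_rot: [-0.41, -0.576, -0.409, 0.576]
wrist_force: [1.1, -1.4, -0.6]
opening: 0.234
```

Run:
```python
from h import *
p,R,o=pose();print(p,o['opening']*85.4,o['wrist_force'],np.degrees(np.arctan2(R[1,1],R[0,1])),p[:2]-[.462,.0338],np.hypot(*(p[:2]-[.462,.0338])))
im,d=shot('wrist','w7')
```

```text
[ 0.44625954 -0.01168284  0.28035066] 19.980771383788355 [ 1.09783561 -1.36992272 -0.56956578] -19.20006387121777 [-0.01574046 -0.04548284] 0.048129519416951955
```

View pics/w7.png

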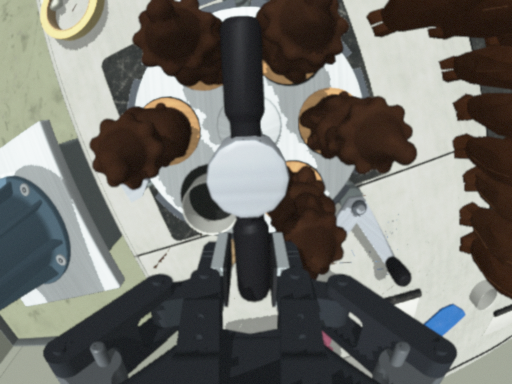

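>>> {"api": "servo_tool", "payload": {"targets": [0,-1.92,-0.04,0.04,0,-1.92,-0.04,0.04,0,-1.92,-0.04,0.04,0,-1.92,-0.04,0.04,0,-1.92,-0.04,0.04]}}

```text
time_s: 11.75
eef_pos: [0.4376, -0.0076, 0.2803]
eef_rot: [-0.351, -0.614, -0.35, 0.614]
wrist_force: [1.1, -2.2, -0.8]
opening: 0.234
```

>>> {"api": "servo_tool", "payload": {"targets": [0,-1.92,-0.04,0.04,0,-1.92,-0.04,0.04,0,-1.92,-0.04,0.04,0,-1.92,-0.04,0.04,0,-1.92,-0.04,0.04]}}

```text
time_s: 12.25
eef_pos: [0.4298, -0.002, 0.2803]
eef_rot: [-0.287, -0.646, -0.287, 0.646]
wrist_force: [0.9, -2.7, -0.5]
opening: 0.233
```

>>> {"api": "servo_tool", "payload": {"targets": [0,-1.92,-0.04,0.04,0,-1.92,-0.04,0.04,0,-1.44,-0.02,0.03,0,-1.44,-0.02,0.03,0,-1.2,-0.02,0.025]}}

```text
time_s: 12.75
eef_pos: [0.4242, 0.004, 0.2803]
eef_rot: [-0.233, -0.667, -0.233, 0.668]
wrist_force: [0.2, 1.1, -0.0]
opening: 0.228
```

>>> {"api": "servo_tool", "payload": {"targets": [0,0,0,0,0,0,0,0,0,0,0,0,0,0,0,0,0,0,0,0]}}

```text
time_s: 13.25
eef_pos: [0.4245, 0.004, 0.2803]
eef_rot: [-0.234, -0.667, -0.234, 0.667]
wrist_force: [-0.2, -0.1, -0.2]
opening: 0.231
```

Run:
```python
from h import *
p,R,o=pose();print(p,o['opening']*85.4,o['wrist_force'],np.degrees(np.arctan2(R[1,1],R[0,1])),p[:2]-[.462,.0338],np.hypot(*(p[:2]-[.462,.0338])))
im,d=shot('wrist','w8')
```

```text
[0.42449858 0.00403461 0.28027323] 19.766408120784913 [-0.22004068 -0.06152475 -0.15031709] -51.385408316398575 [-0.03750142 -0.02976539] 0.04787833357400077
```

View pics/w8.png

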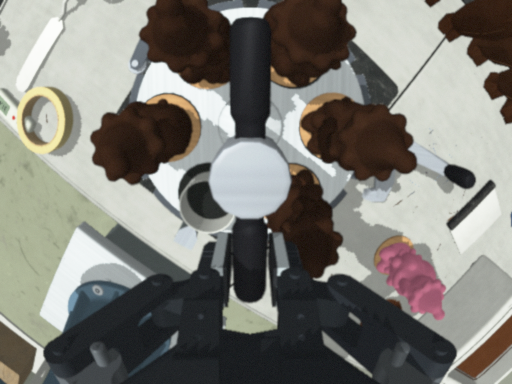

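>>> {"api": "servo_tool", "payload": {"targets": [0,0,0,0,0,0,0,0,0,0,0,0,0,0,0,0,-15,0,0,0], "fingers": 50}}

```text
time_s: 13.8
eef_pos: [0.4234, 0.0043, 0.2936]
eef_rot: [-0.233, -0.666, -0.235, 0.669]
wrist_force: [0.4, -0.0, 0.2]
opening: 0.582
```

>>> {"api": "servo_tool", "payload": {"targets": [-20,0,0,0,-25,0,0,0,-25,0,0,0,-10,0,0,0,0,0,0,0]}}

```text
time_s: 14.3
eef_pos: [0.4251, 0.0039, 0.3765]
eef_rot: [0.234, 0.668, 0.233, -0.667]
wrist_force: [0.7, -0.1, -0.7]
opening: 0.588
```

Run:
```python
from h import *
print(pose()[0]);togo([.593,-.21,.37],12)
```

```text
[0.42512671 0.00386974 0.37651646]
tool-shift mm [  7.2 271.9   2.3] tool y yaw deg -51.39
turn rad -1.1064
```

>>> {"api": "servo_tool", "payload": {"targets": [0,40,0,0,0,45,0,0,0,45,0,0,0,45,0,0,0,45,0,0]}}

```text
time_s: 14.8
eef_pos: [0.5622, -0.1691, 0.373]
eef_rot: [-0.233, -0.667, -0.234, 0.668]
wrist_force: [-0.4, 0.1, 0.1]
opening: 0.585
```

>>> {"api": "servo_tool", "payload": {"targets": [0,36,0,0,0,16,2,0,0,0,0,-0.14,0,0,0,-0.14,0,0,0,-0.14]}}

```text
time_s: 15.3
eef_pos: [0.5922, -0.2098, 0.3726]
eef_rot: [-0.368, -0.602, -0.37, 0.604]
wrist_force: [0.7, -0.6, 0.3]
opening: 0.589
```

>>> {"api": "servo_tool", "payload": {"targets": [0,0,0,-0.14,0,0,0,-0.14,0,0,0,-0.14,0,0,0,-0.145,0,0,0,0]}}

```text
time_s: 15.8
eef_pos: [0.5922, -0.2095, 0.3731]
eef_rot: [0.521, 0.477, 0.523, -0.477]
wrist_force: [1.0, -0.5, 0.5]
opening: 0.58
```

Run:
```python
from h import *
print(pose()[0]);shot('wrist','w9');a,d=shot('top','top2');cv2.imwrite('pics/top2c.png',cv2.resize(a[110:310,130:380],None,fx=3,fy=3,interpolation=2))
b,_=shot('scene','scene2');cv2.imwrite('pics/scene2c.png',cv2.resize(b[110:300,180:380],None,fx=3,fy=3,interpolation=2))
```

```text
[ 0.59218663 -0.20952847  0.37308624]
```

View pics/top2c.png

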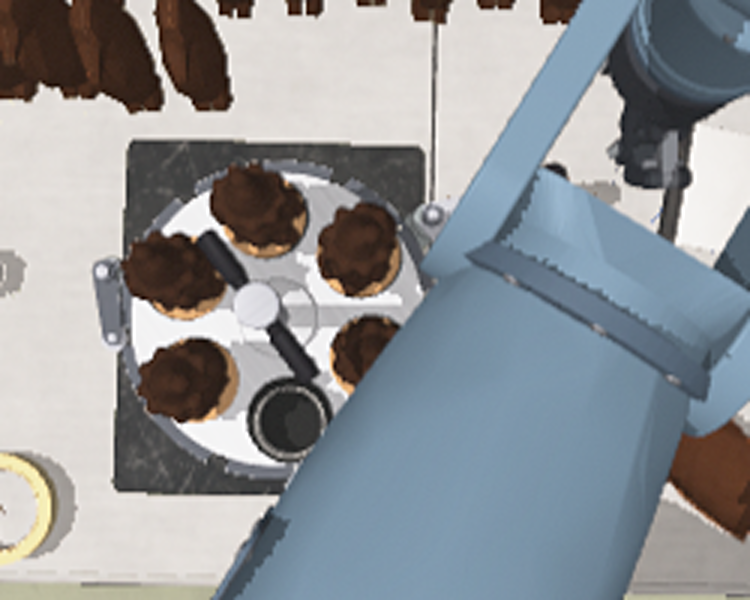

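View pics/scene2c.png

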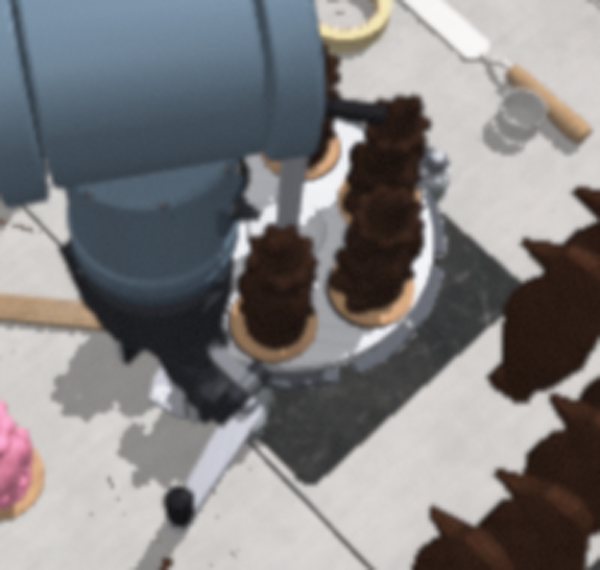

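View pics/w9.png

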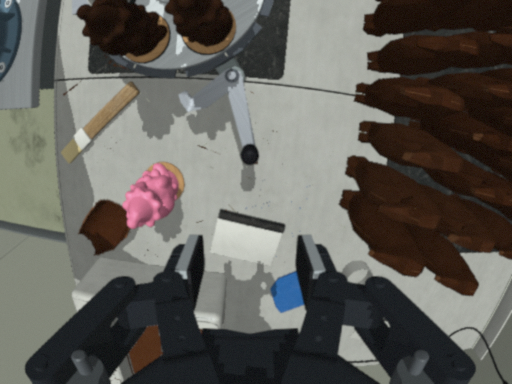

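Run:
```python
from h import *
C=cloud('top',np.load('pics/top2.npy'))
m=(abs(C[...,2]-.2795)<.012)&(np.hypot(C[...,0]-.462,C[...,1]-.0335)<.075)
P=C[m][:,:2];c=P.mean(0);w,V=np.linalg.eigh(np.cov(P.T));a=np.degrees(np.arctan2(V[1,1],V[0,1]))%180;print(len(P),c,a,a-np.degrees(np.arctan2(.989,-.1477)))
p=cams.camera_params('top');R,t=np.array(p['R']),np.array(p['t']);o=-R.T@t
def ray(u,v,z): q=px2w('top',u,v,1.);return o+(q-o)*(z-o[2])/(q-o)[2]
r=ray(130+289/3,110+419/3,.1105);print('ring',r,np.hypot(*(r[:2]-[.462,.0335])),np.degrees(np.arctan2(*(r[:2]-[.462,.0335])[::-1])))
print('grip',wray(249.5,153,.118),'pivot',wray(232.5,75,.078))
```

```text
543 [0.4625823  0.03264376] 38.4952231347126 -59.99871107791897
ring [0.37287723 0.01770304 0.1105    ] 0.09051194360056833 -169.94875117730754
grip [ 0.59135928 -0.2038759   0.118     ] pivot [ 0.55961817 -0.10417276  0.078     ]
```

>>> {"api": "servo_tool", "payload": {"targets": [40,0,0,0,45,0,0,0,45,0,0,0,45,0,0,0,35,0,0,0]}}

```text
time_s: 16.45
eef_pos: [0.5914, -0.2091, 0.1619]
eef_rot: [0.52, 0.478, 0.522, -0.478]
wrist_force: [0.3, 0.5, -1.1]
opening: 0.588
```

>>> {"api": "servo_tool", "payload": {"targets": [20,0,0,0,15,0,0,0,10,0,0,0,8,0,0,0,4,0,0,0]}}

```text
time_s: 16.95
eef_pos: [0.593, -0.21, 0.1084]
eef_rot: [0.522, 0.478, 0.521, -0.478]
wrist_force: [-0.2, 0.0, 0.2]
opening: 0.588
```

>>> {"api": "servo_tool", "payload": {"targets": [0,0,0,0,0,0,0,0,0,0,0,0,0,0,0,0,0,0,0,0], "fingers": 31}}

```text
time_s: 17.45
eef_pos: [0.5929, -0.2099, 0.1087]
eef_rot: [0.522, 0.478, 0.521, -0.477]
wrist_force: [-0.4, 0.2, -0.1]
opening: 0.365
```

Run:
```python
from h import *
print(pose()[0],pose()[2]['wrist_force']);shot('wrist','w10');togo([.545,-.2105,.106],0)
```

```text
[ 0.59286057 -0.20985709  0.10871005] [-0.41324659  0.19973529 -0.143666  ]
tool-shift mm [  2.6 -47.6  -3.5] tool y yaw deg 5.04
turn rad 0.088
```

View pics/w10.png

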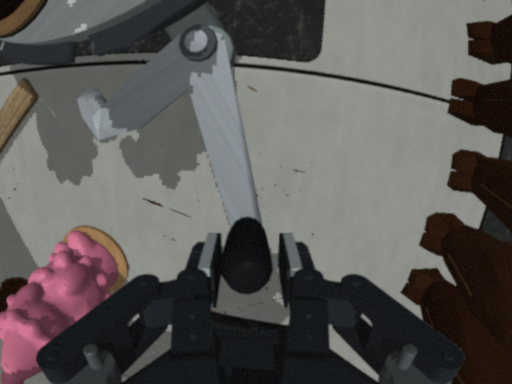

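Caged again; now push back home, the last few mm slowly.

>>> {"api": "servo_tool", "payload": {"targets": [0,-6,0,0,0,-9,0,0,0,-9,0,0,0,-9,0,0,0,-7,-2,0]}}

```text
time_s: 18.0
eef_pos: [0.5517, -0.2116, 0.1084]
eef_rot: [0.521, 0.478, 0.521, -0.478]
wrist_force: [2.6, -2.2, 1.3]
opening: 0.366
```

>>> {"api": "servo_tool", "payload": {"targets": [0,-4,-1,0,0,-2,0,0,0,-2,0,0,0,-1,0,0,0,0,0,0]}}

```text
time_s: 18.5
eef_pos: [0.5435, -0.2109, 0.1082]
eef_rot: [0.521, 0.477, 0.522, -0.478]
wrist_force: [0.6, 0.9, 0.2]
opening: 0.36
```

>>> {"api": "servo_tool", "payload": {"targets": [0,-1,0,0,0,-1,0,0,0,0,0,0,0,0,0,0,0,0,0,0]}}

```text
time_s: 19.0
eef_pos: [0.5415, -0.2113, 0.1082]
eef_rot: [0.521, 0.477, 0.522, -0.478]
wrist_force: [0.9, -0.6, -0.1]
opening: 0.364
```

>>> {"api": "servo_tool", "payload": {"targets": [0,-1,0,0,0,-1,0,0,0,0,0,0,0,0,0,0,0,0,0,0]}}

```text
time_s: 19.5
eef_pos: [0.5405, -0.2113, 0.1083]
eef_rot: [0.522, 0.478, 0.521, -0.477]
wrist_force: [5.6, 0.3, -3.1]
opening: 0.368
```

>>> {"api": "servo_tool", "payload": {"targets": [0,-1,0,0,0,-1,0,0,0,0,0,0,0,0,0,0,0,0,0,0]}}

```text
time_s: 20.0
eef_pos: [0.5402, -0.2114, 0.1084]
eef_rot: [0.523, 0.479, 0.52, -0.476]
wrist_force: [14.4, 1.7, -9.2]
opening: 0.361
```

>>> {"api": "servo_tool", "payload": {"targets": [0,3,0,0,0,3,0,0,0,0,0,0,0,0,0,0,0,0,0,0], "fingers": 50}}

```text
time_s: 20.5
eef_pos: [0.5433, -0.2111, 0.1083]
eef_rot: [0.521, 0.478, 0.522, -0.478]
wrist_force: [0.5, 1.7, 0.5]
opening: 0.587
```

>>> {"api": "servo_tool", "payload": {"targets": [-30,0,0,0,-40,0,0,0,-40,0,0,0,-40,0,0,0,-40,0,0,0]}}

```text
time_s: 21.0
eef_pos: [0.5432, -0.211, 0.3]
eef_rot: [0.521, 0.478, 0.521, -0.478]
wrist_force: [0.3, -0.7, -0.6]
opening: 0.588
```

>>> {"api": "servo_tool", "payload": {"targets": [-20,0,25,0,0,0,35,0,0,0,35,0,0,0,35,0,0,0,20,0]}}

```text
time_s: 21.5
eef_pos: [0.5562, -0.3631, 0.318]
eef_rot: [0.521, 0.478, 0.521, -0.478]
wrist_force: [0.6, 0.7, -0.5]
opening: 0.586
```

>>> {"api": "servo_tool", "payload": {"targets": [0,-30,30,0,0,-30,30,0,0,-30,30,0,0,-20,20,0,0,0,0,0]}}

```text
time_s: 22.0
eef_pos: [0.4538, -0.4828, 0.3179]
eef_rot: [0.52, 0.478, 0.521, -0.479]
wrist_force: [-0.3, 0.2, -0.3]
opening: 0.587
```

Run:
```python
from h import *
p,R,o=pose();print(p,o['wrist_force'],o['time_s'])
shot('wrist','w11');a,d=shot('top','top3');cv2.imwrite('pics/top3c.png',cv2.resize(a[110:310,130:380],None,fx=3,fy=3,interpolation=2))
C=cloud('top',d)
m=(abs(C[...,2]-.2795)<.012)&(np.hypot(C[...,0]-.462,C[...,1]-.0335)<.075)
P=C[m][:,:2];w,V=np.linalg.eigh(np.cov(P.T));print(np.degrees(np.arctan2(V[1,1],V[0,1]))%180-98.49)
g=C[168:195,305:335];m=(g[...,2]>.1)&(g[...,2]<.13);print('griptop',g[m].mean(0),m.sum())
```

```text
[ 0.45375022 -0.48281932  0.31793409] [-0.29408779  0.24781397 -0.31706762] 22.0
-59.979807165946866
griptop [ 0.54639529 -0.21141918  0.11275306] 73
```

View pics/top3c.png

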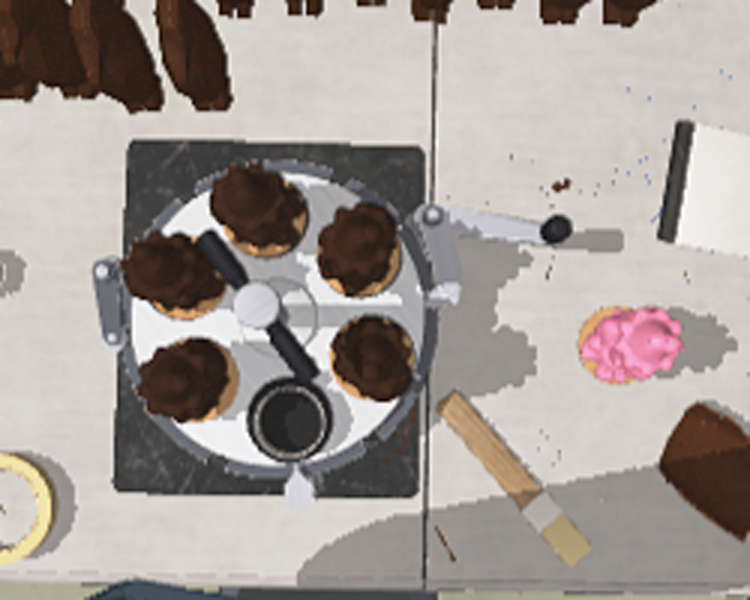

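Run:
```python
from h import *
print(workorder.hand_in())
```

```text
the job is handed in; nothing more can be done
None
```

The job is handed in, at about 22 s of the 59 s allowed; no verdict was reported.

- **What I did:** I swung the lever out to about 0.42 rad. I then led the platter one click clockwise by the right end of the T-handle, with the fingers loosely around the bar. Last, I pushed the lever back until it met its stop, at about 14 N sideways and 17 N in all on the wrist sensor, and withdrew the arm.
- **Platter:** it stands 59.98° clockwise of its start, measured on the T-handle in the last top picture, so it is in the next notch.
- **Ring:** its centre came out about 3 mm from the estimated work-seat point. I measured that before locking, and the last picture shows it still at the pointer.
- **Figures:** all five still stand on their seats in the last top picture.
- **Lever:** the last picture has the grip about 2 mm further home than at the start. That is within how well I can measure it and agrees with the stop I felt.

The one check that disagreed was an early wrist-camera report that put the lever grip at the wrong spot. I used the position from the pictures instead.

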